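# Close the round-bellied sample bottle in the wine cellar

## Robot

A 7-joint arm with a two-finger parallel gripper is mounted at the origin on the work surface. World frame = base frame: x ahead of the robot, y to its left, z up, the work surface at z = 0. Lengths are in m, angles in rad, forces in N, time in s.
With the tool pointing down it reaches from about 0.4 to 0.85 m from the base axis. Payload 10.4 kg.
Tool frame: the origin (TCP) lies at the very end of the fingers, on their centre line; the grasp point (between the pads) lies 19 mm behind it; z points along the fingers, y is the line along which they close (so a half turn about z gives the same grasp; the last joint's range is limited). The gripper opens to 87 mm and grips with 3 to 60 N. Pads are 19 mm wide; open, the fingers measure 117 mm over their backs; the gripper's body (75 mm by 190 mm) begins 51 mm behind the grasp point.
Start: joints at [1.211, 0.332, -0.065, 1.46, 0.022, 1.35, -0.088], TCP at [0.207, -0.59, 0.223] pointing down, gripper open.
Joint ranges: [-2.6, 2.6], [-0.5, 2.12], [-1.47, 1.34], [0.16, 2.42], [-1.27, 4.41], [0.06, 2.06], [-2.6, 2.6]. Speed limits (rad/s): [2.22, 2.22, 2.79, 2.79, 3.14, 3.14, 3.14].

## Interface

Orientations are given as a unit quaternion [x, y, z, w].
In Python, from bench import * gives the robot as it stands.
- The arm moves only by the tool carry_out, never from a script. Its argument "deltas" is a list of rows, each an object with "hand": the finger opening in mm, from 0 to 87; "dp": the shift along the tool's x, y, z each as a share of 250 mm, from -1 to 1, a list of three; "spin": the turn about the tool's z as a share of pi rad, from -1 to 1. In form: [{"hand": hand, "dp": [dx, dy, dz], "spin": spin}, ...]. A call has 1 to 20 rows; each row is the pose to reach, as a shift and turn from the pose commanded when the call began, along the tool's axes at that moment, turning the shorter way round; what a row does not reach only later rows make up. A row lasts 1/10 s, in which the tool goes at most 50 mm and 8.59 degrees, less where a joint would pass 70% of its speed; a pose out of reach is approached as far as the arm can. A call with a number of a shift or a turn outside -1 to 1 is refused whole. A call with a gripper value outside its range is refused whole. The fingers move at their own pace and stop on an object; "force" is the grip in N (left out, the last holds). Time passes only in rows, so rows that repeat a pose let the fingers close. It gives the time, the measured TCP pose, the force, the opening and the grip force at its end, in the units of the state.
- read_state(): the state, without advancing time (a new reading comes with each control period).
- camera(name): name is "scene" or "side" or "wrist"; returns the picture (420x560x3 uint8, red, green, blue); there is no depth.
- get_calibration(name): a dict with "fx", "fy", "cx", "cy" (pixels), "R" (3x3) and "t" (3): a world point X has camera coordinates R X + t; the wrist camera has in their place "mount" (4x4, takes a point from camera to tool coordinates, whose origin is the TCP and whose axes are the flange's). Camera axes: x right, y down, z forward; pixel columns grow to the right and rows downward; lengths in m; the calibration is good to about 2 mm. The wrist camera is an equidistant fisheye: a pixel r from the principal point sees the ray r / f radians off the axis. A picture is of the moment at which its call begins: read the wrist's pose just before it. get_calibration takes no time and is no camera call.
- close_job(): hands the job in; it is judged then, once.
The state is a dict: "time": time; "joint_positions": joint angles; "joint_vel": joint speeds; "joint_torque": joint torques, N m; "ee_pos": TCP position; "eef_rot": TCP orientation; "ft_force": force on the tool from outside, world axes, zero at the start; "torque": the same for the moment, N m; "width": finger opening in m; "grip_force": force on a finger pad.
Only numpy, scipy, OpenCV 4.12 (cv2) and the standard library are available. Lean on these libraries where they do the work, as an engineer would, in place of code of your own. Each camera call takes 0.05 s, during which the arm holds its last target. There are 200 camera calls.

## Task

On the cellar's tasting bench, press the stopper of the short, round-bellied bottle gently down with the fingertips until it is fully home, its cap resting on the lip, then withdraw. Do not grasp, lift, shift or tip the bottle, and leave the other bottles with their stoppers standing proud, the glasses and the other small things as they are.

Things in the scene. Friction and masses are not known exactly. Their poses are not given: they have to be found in the camera images.
- squat: the short, round-bellied bottle of dark green glass, standing loose: 190 mm tall to the lip, belly 96 mm across up to 75 mm high, neck 27 mm across from 135 mm up, 0.55 to 1 kg. Origin: centre of its underside, z up its axis. Its T-shaped stopper (round flat wooden cap, 34 mm across and 14 mm thick, on a cork shank) stands 10 to 14 mm proud of the lip, like the others.
- squat_cap (a point): centre of the flat top of the stopper in the round-bellied bottle; it is 204 mm above the table when the stopper is home, 214 to 218 mm at the start, and moves with the stopper
- squat_stopper (a joint): how far that stopper has been pushed down, in m: 0 is 14 mm proud of the lip (cap underside 14 mm above it), 0.014 is fully home with the cap resting on the lip (a solid stop). It slides straight down the neck against a friction of about 4 N, and stays where it is left. At the start 0 to 0.004
- shouldered: bystander: bottle with straight sides and high shoulders, 225 mm to the lip, 62 mm across, the same dark green glass, standing loose. Origin: centre of its underside. It has the same kind of stopper, also standing 10 to 14 mm proud and as easily pushed in; it is to stay so
- shouldered_cap (a point): centre of the top of the stopper in the shouldered bottle, 24 to 28 mm above its lip; must stay where it is
- sloping: bystander: bottle with long sloping shoulders, 220 mm to the lip, 72 mm across, the same dark green glass, standing loose. Origin: centre of its underside. It has the same kind of stopper, also standing 10 to 14 mm proud and as easily pushed in; it is to stay so
- sloping_cap (a point): centre of the top of the stopper in the sloping bottle, 24 to 28 mm above its lip; must stay where it is
- slim: bystander: slim tapering bottle, 235 mm to the lip, 53 mm across, the same dark green glass, standing loose. Origin: centre of its underside. It has the same kind of stopper, also standing 10 to 14 mm proud and as easily pushed in; it is to stay so
- slim_cap (a point): centre of the top of the stopper in the slim bottle, 24 to 28 mm above its lip; must stay where it is
- glass_a: bystander: stemmed tasting glass, 152 mm tall, 64 mm across, standing loose. Origin: centre of its foot
- glass_b: bystander: stemmed tasting glass, 152 mm tall, 64 mm across, standing loose. Origin: centre of its foot
- corkscrew: bystander: folded waiter's corkscrew lying flat, 115 mm long (its x axis), 13 mm high. Origin: middle of its underside
- spare: bystander: a spare T-shaped stopper standing on its cap, 36 mm high, 34 mm across. Origin: centre of its underside
Things that resemble listed ones, but are neither listed nor needed, are in the scene too. What is shaped like the squat but orange or purple is not meant.

How it is judged:
On the way:
1. with the fingers pressing on it, the stopper of the round-bellied bottle comes home (value of joint squat_stopper above 0.0115 m and contact force between the fingers and squat above 0.5 N), for 0.02 s.
At the end, for the whole second after the job is handed in: the round-bellied bottle's stopper is within 2.5 mm of fully home, the bottle stands upright at rest within 15 mm of where it stood; the other three stoppers' caps are within 8 mm and the small things within 15 mm of where they were (value of joint squat_stopper above 0.0115 m and distance of each of squat, glass_a, glass_b, corkscrew, spare from where it was at the start of the episode below 0.015 m and angle between squat's own z axis and vertical below 0.05 rad and linear speed of squat below 0.02 m/s and distance of each of shouldered_cap, sloping_cap, slim_cap from where it was at the start of the episode below 0.008 m); the robot touches nothing.
It fails at once if the round-bellied bottle is lifted more than 8 mm (height (world z) of squat above 0.008 m).
It fails at once if the round-bellied bottle is shifted more than 25 mm or tipped more than about 9 degrees (distance of squat from where it was at the start of the episode above 0.025 m or angle between squat's own z axis and vertical above 0.15 rad).
It fails at once if the robot presses the round-bellied bottle or its stopper with more than 40 N (contact force between any of the arm, the fingers and squat above 40 N).
It fails at once if another bottle or its stopper is moved more than 8 mm (distance of any of shouldered_cap, sloping_cap, slim_cap from where it was at the start of the episode above 0.008 m).
It fails at once if a glass, the corkscrew or the spare stopper is moved more than 15 mm (distance of any of glass_a, glass_b, corkscrew, spare from where it was at the start of the episode above 0.015 m).
It also fails if it takes over 32 s, if anything falls off the work surface, if the arm or the gripper's body presses on something with over 40 N, if the wrist force passes 120 N, or if a joint passes its speed limit or range.

## Working session

There is one attempt and no reset: what is moved stays moved. The work goes in short steps, Python scripts to look and compute and a tool call to move; the robot and the scene stay as the last step left them, time stands still between calls to the robot, and variables do not carry over. Pictures are saved under pics/ and viewed, at most 10 in all, crops included, and the job is handed in when it is done.

Besides the shell and the picture viewer there is one more tool, called after "Request:" as name(argument=value, ...) on one line, values as JSON. carry_out: Moves the arm, as the interface text tells. Its arguments: {"type":"object","properties":{"deltas":{"type":"array","items":{"type":"object","properties":{"hand":{"type":"number"},"dp":{"type":"array","items":{"type":"number","minimum":-1,"maximum":1}},"spin":{"type":"number","minimum":-1,"maximum":1}}}},"force":{"type":"number"}},"required":["deltas"]}

```bash
mkdir -p pics; python3 - <<'E'
from bench import *
import cv2,numpy as np
s=read_state();print(s['time'],s['ee_pos'],s['eef_rot'],s['width'],s['ft_force'])
for n in ["scene","side"]:
    im=camera(n);cv2.imwrite(f'pics/{n}0.png',im[:,:,::-1]);np.save(f'pics/{n}0.npy',im)
    c=get_calibration(n);print(n,c)
print(get_calibration("wrist"))
E
```

```text
0.0 [ 0.20642969 -0.58952617  0.22176129] [ 9.85848802e-01  1.67635449e-01 -1.38966509e-04 -6.89749959e-04] 0.08717116805518395 [ 0.1452739  -0.04772317 -0.37593522]
scene {'fx': 390.8476118122944, 'fy': 390.8476118122944, 'cx': 272.4863427881816, 'cy': 211.97212623929974, 'R': array([[-0.83078408,  0.55634187,  0.01677903],
       [ 0.40833006,  0.62969012, -0.66087587],
       [-0.37823851, -0.54219377, -0.75030764]]), 't': array([ 0.44089188, -0.08687908,  1.20825611])}
side {'fx': 427.9418498970814, 'fy': 427.9418498970814, 'cx': 273.1214822960029, 'cy': 202.71208219789094, 'R': array([[-0.86118778, -0.50813202, -0.01254839],
       [-0.26217898,  0.46522298, -0.84547606],
       [ 0.43545126, -0.72482372, -0.53386588]]), 't': array([0.44201503, 0.28458714, 0.84173055])}
{'fx': 325.19226210127806, 'fy': 325.19226210127806, 'cx': 280.3957721040228, 'cy': 211.08078990868117, 'mount': array([[ 7.24530121e-04, -9.67905156e-01, -2.51314712e-01,
         6.96881457e-02],
       [ 9.99999684e-01,  6.19343950e-04,  4.97637758e-04,
        -4.21511649e-04],
       [-3.26015905e-04, -2.51314993e-01,  9.67905299e-01,
        -1.60753706e-01],
       [ 0.00000000e+00,  0.00000000e+00,  0.00000000e+00,
         1.00000000e+00]])}
```

View pics/scene0.png

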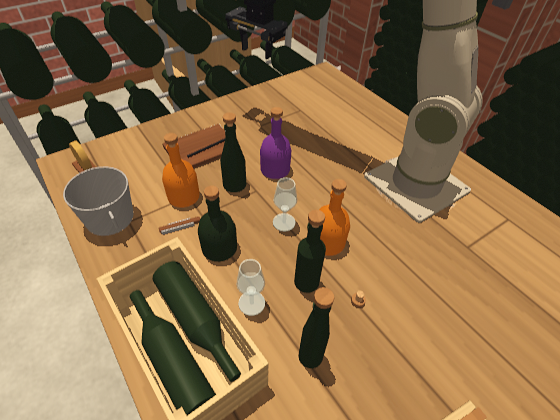

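View pics/side0.png

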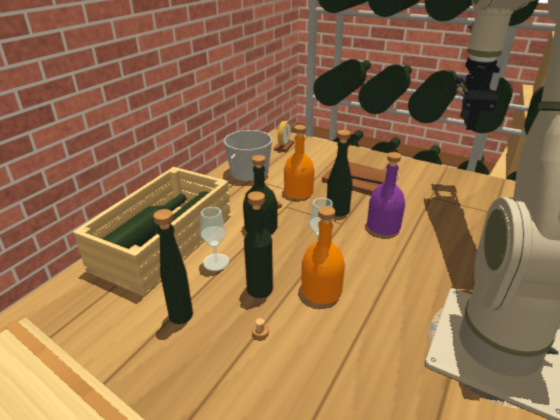

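Scene view: the dark green candidates are at (217,235) with its cap at (212,193), (232,165) with cap (230,121), (310,265) with cap (316,216), and (315,335) with cap (324,297). The round shapes at (180,185) and (333,230) are orange and the one at (275,155) is purple, so they are not meant. The round-bellied green one at (217,235), side (261,207) with cap (259,162), fits. I'll confirm it in a crop and triangulate.

```bash
cat > h.py <<'E'
import cv2,numpy as np
from bench import *
def proj(c,X):
    p=c['R']@np.asarray(X)+c['t'];return np.array([c['fx']*p[0]/p[2]+c['cx'],c['fy']*p[1]/p[2]+c['cy']])
def ray(c,uv):
    d=c['R'].T@np.array([(uv[0]-c['cx'])/c['fx'],(uv[1]-c['cy'])/c['fy'],1]);return -c['R'].T@c['t'],d/np.linalg.norm(d)
def onz(c,uv,z):
    o,d=ray(c,uv);return o+d*(z-o[2])/d[2]
def tri(a,ua,b,ub):
    A=0;B=0;L=[]
    for c,u in((a,ua),(b,ub)):
        o,d=ray(c,u);P=np.eye(3)-np.outer(d,d);A=A+P;B=B+P@o;L.append((o,P))
    X=np.linalg.solve(A,B);return X,[np.linalg.norm(P@(X-o)) for o,P in L]
E
python3 - <<'E'
from h import *
C={n:get_calibration(n) for n in("scene","side")}
I={n:np.load(f'pics/{n}0.npy') for n in C}
caps={'squat':((212,193),(259,162)),'shouldered':((316,216),(257,200)),'sloping':((230,121),(343,136)),'slim':((324,297),(164,219)),
'or1':((171,141),(300,131)),'or2':((338,186),(326,215)),'purple':((277,115),(394,158))}
for k,(a,b) in caps.items():
    X,e=tri(C['scene'],a,C['side'],b);print(k,X.round(3),np.round(e,4))
# cap blobs near squat
for n,(u,v) in(('scene',(212,193)),('side',(259,162))):
    h=cv2.cvtColor(I[n],cv2.COLOR_RGB2HSV);print(n,h[v,u])
    cr=I[n][v-40:v+90,u-65:u+65];cv2.imwrite(f'pics/c_{n}.png',cv2.resize(cr,(390,390),interpolation=cv2.INTER_CUBIC)[:,:,::-1])
cv2.imwrite('pics/crop.png',np.hstack([cv2.imread('pics/c_scene.png'),cv2.imread('pics/c_side.png')]))
E
```

```text
squat [ 0.621 -0.118  0.203] [0.0012 0.0012]
shouldered [0.491 0.092 0.244] [0.0025 0.0025]
sloping [ 0.47  -0.296  0.236] [0.0012 0.0012]
slim [0.596 0.247 0.253] [0.0012 0.0012]
or1 [ 0.621 -0.341  0.204] [0.0004 0.0004]
or2 [0.369 0.024 0.207] [0.0018 0.0018]
purple [ 0.327 -0.288  0.208] [0.0027 0.0027]
scene [ 15 158 199]
side [ 14 160 118]
```

View pics/crop.png

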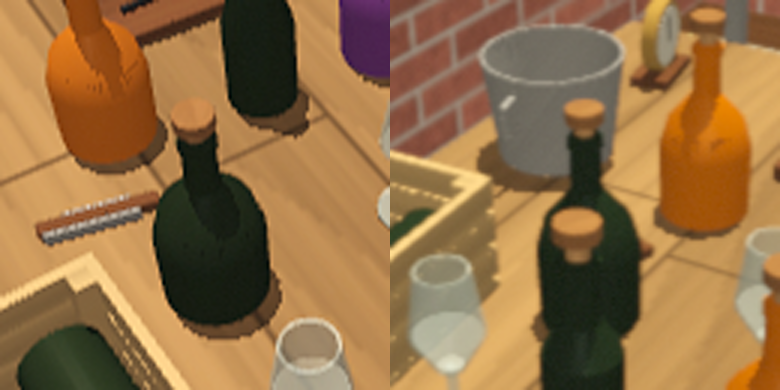

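The crop confirms it: a dark green round-bellied bottle. Its cap-top centre is at scene (211,189) and side (259,157). Next I compute the move.

```bash
cat >> h.py <<'E'
from scipy.spatial.transform import Rotation as Ro
def deltas(target):
    s=read_state();return Ro.from_quat(s['eef_rot']).inv().apply(np.array(target)-s['ee_pos'])/0.25
E
python3 - <<'E'
from h import *
C={n:get_calibration(n) for n in("scene","side")}
I={n:np.load(f'pics/{n}0.npy') for n in C}
U={}
for n,(u,v) in(('scene',(212,193)),('side',(259,162))):
    h=cv2.cvtColor(I[n],cv2.COLOR_RGB2HSV)
    m=cv2.inRange(h,(8,100,70),(20,255,255));w=np.zeros_like(m);w[v-12:v+10,u-11:u+12]=255;m&=w
    k,l,st,ce=cv2.connectedComponentsWithStats(m);i=l[v,u];print(n,st[i],ce[i])
X,e=tri(C['scene'],(211.3,189),C['side'],(258.7,157.3));print(X,e)
print([onz(C[n],u,.216) for n,u in(('scene',(211.3,189)),('side',(258.7,157.3)))])
print(deltas([X[0],X[1],0.32]), deltas([.207,-.59,.32]))
E
```

```text
scene [201 181  23  22 456] [211.80701754 190.69517544]
side [252 155  14  13 140] [258.26428571 160.42142857]
[ 0.62104724 -0.11761488  0.2162278 ] [np.float64(0.0011746615666599076), np.float64(0.001174661566659941)]
[array([ 0.62026152, -0.11933986,  0.216     ]), array([ 0.6207584 , -0.11584775,  0.216     ])]
[ 2.18918077 -1.23419673 -0.39123933] [ 0.00159193  0.00183656 -0.3926141 ]
```

Request:
carry_out(deltas=[{"hand": 0,"dp": [0,0,-0.1],"spin": 0},{"hand": 0,"dp": [0,0,-0.2],"spin": 0},{"hand": 0,"dp": [0,0,-0.3],"spin": 0},{"hand": 0,"dp": [0,0,-0.4],"spin": 0},{"hand": 0,"dp": [0.15,-0.08,-0.4],"spin": 0},{"hand": 0,"dp": [0.3,-0.17,-0.4],"spin": 0},{"hand": 0,"dp": [0.45,-0.25,-0.4],"spin": 0},{"hand": 0,"dp": [0.6,-0.34,-0.4],"spin": 0},{"hand": 0,"dp": [0.75,-0.42,-0.4],"spin": 0},{"hand": 0,"dp": [0.9,-0.51,-0.4],"spin": 0},{"hand": 0,"dp": [1,-0.56,-0.4],"spin": 0},{"hand": 0,"dp": [1,-0.56,-0.4],"spin": 0}])

```text
time: 1.3
ee_pos: [0.3995, -0.3711, 0.3224]
eef_rot: [0.985, 0.171, 0.001, -0.001]
ft_force: [-0.0, -0.9, 0.3]
width: 0.0027
grip_force: 0.0
```

Request:
carry_out(deltas=[{"hand": 0,"dp": [0.15,-0.08,0],"spin": 0},{"hand": 0,"dp": [0.3,-0.17,0],"spin": 0},{"hand": 0,"dp": [0.45,-0.25,0],"spin": 0},{"hand": 0,"dp": [0.6,-0.34,0],"spin": 0},{"hand": 0,"dp": [0.75,-0.42,0],"spin": 0},{"hand": 0,"dp": [0.9,-0.51,0],"spin": 0},{"hand": 0,"dp": [1,-0.56,0],"spin": 0},{"hand": 0,"dp": [1,-0.56,0],"spin": 0}])

```text
time: 2.1
ee_pos: [0.5876, -0.1566, 0.3215]
eef_rot: [0.985, 0.17, -0.0, -0.001]
ft_force: [-1.0, -0.5, 0.3]
width: 0.0006
grip_force: 0.0
```

```bash
python3 - <<'E'
from h import *
s=read_state();print(s['time'],s['ee_pos'],s['eef_rot'],s['width'],s['joint_positions'])
print(deltas([.621,-.1176,.32]))
cv2.imwrite('pics/w1.png',camera('wrist')[:,:,::-1])
E
```

```text
2.1 [ 0.58760075 -0.15655782  0.32145718] [ 9.85375886e-01  1.70390226e-01 -2.08447678e-04 -1.22061633e-03] 0.0006474787061849892 [ 0.5293745   0.29834073 -0.44485559  1.32198572  0.12461638  1.5500652
 -1.12925726]
[ 0.1781673  -0.10190653  0.00608203]
```

View pics/w1.png

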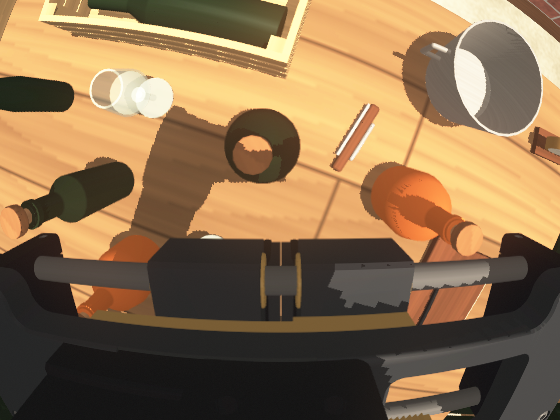

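The wrist view shows the squat from above: cap centre near (254,154), belly around it. I'll cast that ray as a third measurement.

```bash
cat >> h.py <<'E'
def wray(uv):
    c=get_calibration('wrist');s=read_state();a=(np.array(uv)-[c['cx'],c['cy']])/c['fx'];t=np.linalg.norm(a)
    d=np.r_[np.sin(t)*a/t,np.cos(t)];M=c['mount'];R=Ro.from_quat(s['eef_rot'])
    return R.apply(M[:3,3])+s['ee_pos'],R.apply(M[:3,:3]@d)
E
python3 - <<'E'
from h import *
im=cv2.imread('pics/w1.png');h=cv2.cvtColor(im,cv2.COLOR_BGR2HSV);print(h[154,254])
m=cv2.inRange(h,(5,90,90),(25,255,255));w=np.zeros_like(m);cv2.circle(w,(257,148),30,255,-1);m&=w
k,l,st,ce=cv2.connectedComponentsWithStats(m);i=l[154,254];print(st[i],ce[i])
cs,_=cv2.findContours((l==i).astype(np.uint8),0,1);print(cv2.fitEllipse(cs[0]))
for z in(.214,.218):
    o,d=wray(cv2.fitEllipse(cs[0])[0]);print(o+d*(z-o[2])/d[2])
E
```

```text
[ 12 151 127]
[ 233  135   40   40 1261] [252.28865979 154.32513878]
((252.2931671142578, 154.33499145507812), (38.7650260925293, 39.60784149169922), 38.56245040893555)
[ 0.6241637  -0.12071271  0.214     ]
[ 0.62458228 -0.12093529  0.218     ]
```

Three views agree to about 3 mm: cap at about (0.6225, -0.119). I move over it and go down to about 20 mm above.

Request:
carry_out(deltas=[{"hand": 0,"dp": [0.09,-0.05,0],"spin": 0},{"hand": 0,"dp": [0.182,-0.094,0],"spin": 0},{"hand": 0,"dp": [0.182,-0.094,0.08],"spin": 0},{"hand": 0,"dp": [0.182,-0.094,0.16],"spin": 0},{"hand": 0,"dp": [0.182,-0.094,0.24],"spin": 0},{"hand": 0,"dp": [0.182,-0.094,0.3],"spin": 0},{"hand": 0,"dp": [0.182,-0.094,0.34],"spin": 0},{"hand": 0,"dp": [0.182,-0.094,0.34],"spin": 0},{"hand": 0,"dp": [0.182,-0.094,0.34],"spin": 0}])

```text
time: 3.05
ee_pos: [0.6213, -0.1236, 0.2383]
eef_rot: [0.986, 0.167, 0.0, 0.0]
ft_force: [-0.5, 0.2, -0.4]
width: 0.0002
grip_force: 0.0
```

```bash
python3 - <<'E'
from h import *
s=read_state();print(s['ee_pos'],s['ft_force'])
C={n:get_calibration(n) for n in("scene","side")};o=[]
for n in C:
    p=proj(C[n],s['ee_pos']);print(n,p);u,v=p.astype(int);im=camera(n)[v-45:v+85,u-65:u+65]
    o.append(cv2.resize(im,(390,390),interpolation=cv2.INTER_CUBIC)[:,:,::-1])
cv2.imwrite('pics/pre.png',np.hstack(o))
E
```

```text
[ 0.62125158 -0.12360218  0.23826076] [-0.53882073  0.23525795 -0.38844496]
scene [208.97181401 180.89782758]
side [259.90753705 148.06150288]
```

View pics/pre.png

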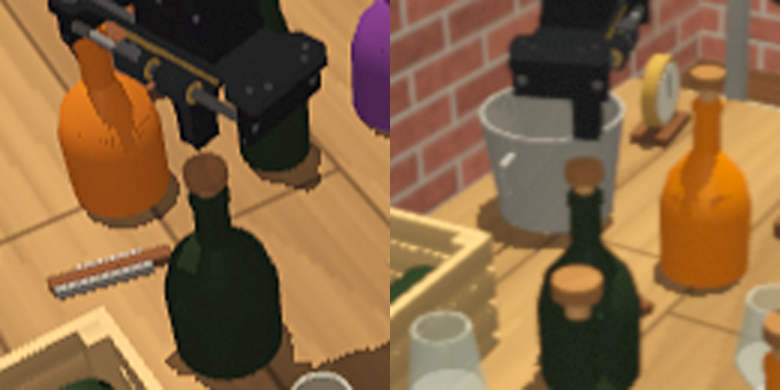

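Fingers are about 22 mm above the cap, roughly 4 mm off in y. I correct that and press slowly.

Request:
carry_out(deltas=[{"hand": 0,"dp": [0.011,-0.016,0.02],"spin": 0},{"hand": 0,"dp": [0.011,-0.016,0.04],"spin": 0},{"hand": 0,"dp": [0.011,-0.016,0.06],"spin": 0},{"hand": 0,"dp": [0.011,-0.016,0.07],"spin": 0},{"hand": 0,"dp": [0.011,-0.016,0.076],"spin": 0},{"hand": 0,"dp": [0.011,-0.016,0.082],"spin": 0},{"hand": 0,"dp": [0.011,-0.016,0.088],"spin": 0},{"hand": 0,"dp": [0.011,-0.016,0.094],"spin": 0},{"hand": 0,"dp": [0.011,-0.016,0.1],"spin": 0},{"hand": 0,"dp": [0.011,-0.016,0.104],"spin": 0},{"hand": 0,"dp": [0.011,-0.016,0.108],"spin": 0},{"hand": 0,"dp": [0.011,-0.016,0.108],"spin": 0}])

```text
time: 4.35
ee_pos: [0.6225, -0.1185, 0.2106]
eef_rot: [0.986, 0.168, 0.0, 0.0]
ft_force: [-0.9, -0.1, 2.5]
width: 0.0004
grip_force: 1.5
```

Contact made, with friction of about 3 N. I press on in 0.5–1 mm steps.

Request:
carry_out(deltas=[{"hand": 0,"dp": [0,0,0.004],"spin": 0},{"hand": 0,"dp": [0,0,0.008],"spin": 0},{"hand": 0,"dp": [0,0,0.012],"spin": 0},{"hand": 0,"dp": [0,0,0.016],"spin": 0},{"hand": 0,"dp": [0,0,0.019],"spin": 0},{"hand": 0,"dp": [0,0,0.022],"spin": 0},{"hand": 0,"dp": [0,0,0.022],"spin": 0}])

```text
time: 5.05
ee_pos: [0.6224, -0.1185, 0.2049]
eef_rot: [0.986, 0.168, 0.0, 0.0]
ft_force: [0.5, -1.0, 1.7]
width: 0.0006
grip_force: 1.2
```

Request:
carry_out(deltas=[{"hand": 0,"dp": [0,0,0.002],"spin": 0},{"hand": 0,"dp": [0,0,0.004],"spin": 0},{"hand": 0,"dp": [0,0,0.004],"spin": 0}])

```text
time: 5.35
ee_pos: [0.6225, -0.1185, 0.2045]
eef_rot: [0.986, 0.168, 0.0, 0.0]
ft_force: [-1.3, 0.1, 5.8]
width: 0.0007
grip_force: 3.1
```

Request:
carry_out(deltas=[{"hand": 0,"dp": [0,0,0.002],"spin": 0},{"hand": 0,"dp": [0,0,0.004],"spin": 0},{"hand": 0,"dp": [0,0,0.004],"spin": 0}])

```text
time: 5.65
ee_pos: [0.6227, -0.1185, 0.2045]
eef_rot: [0.986, 0.168, 0.001, 0.0]
ft_force: [-2.3, -0.3, 12.0]
width: 0.0003
grip_force: 6.0
```

The force rises to 12 N with no further travel at z = 0.2045, so the stopper is on its hard stop. I withdraw straight up.

Request:
carry_out(deltas=[{"hand": 0,"dp": [0,0,-0.02],"spin": 0},{"hand": 0,"dp": [0,0,-0.06],"spin": 0},{"hand": 0,"dp": [0,0,-0.14],"spin": 0},{"hand": 0,"dp": [0,0,-0.24],"spin": 0},{"hand": 0,"dp": [0,0,-0.34],"spin": 0},{"hand": 0,"dp": [0,0,-0.44],"spin": 0},{"hand": 0,"dp": [0,0,-0.5],"spin": 0},{"hand": 0,"dp": [0,0,-0.5],"spin": 0},{"hand": 0,"dp": [0,0,-0.5],"spin": 0}])

```text
time: 6.55
ee_pos: [0.6223, -0.1184, 0.3275]
eef_rot: [0.986, 0.168, -0.0, -0.0]
ft_force: [0.1, -0.3, -0.8]
width: 0.0002
grip_force: 0.0
```

```bash
python3 - <<'E'
from h import *
s=read_state();print(s['ee_pos'],s['ft_force'])
a=camera('scene')[90:390,120:400];b=camera('side')[110:340,130:420]
cv2.imwrite('pics/end.png',np.hstack([cv2.resize(a,(390,418)),cv2.resize(b,(400,418))])[:,:,::-1])
E
```

```text
[ 0.62230208 -0.11839359  0.32750921] [ 0.05424662 -0.32354943 -0.79056426]
```

View pics/end.png

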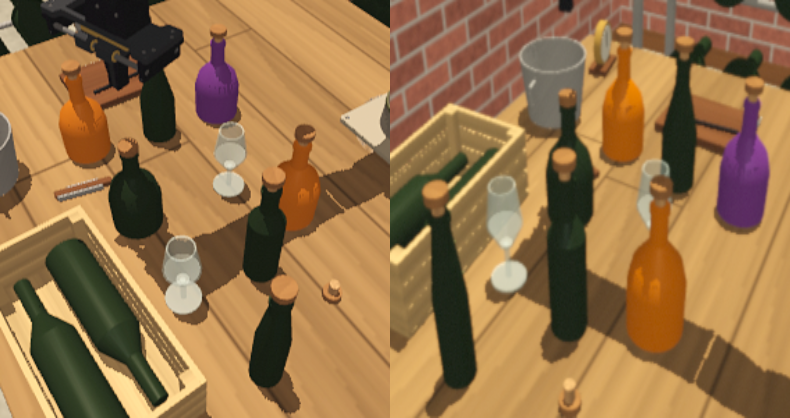

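The cap at (128,146) now sits on the lip. The bottle is upright, everything else stands as before, and the arm is clear.

```bash
python3 -c "
from bench import *
print(close_job())"
```

```text
the job is handed in; nothing more can be done
None
```

The round-bellied bottle's stopper is pressed home: it stopped moving at a cap height of 0.2045 m while the force rose to 12 N. The arm withdrew, the last pictures show nothing else visibly moved, and the job is handed in; no verdict was returned.

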